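# Brush out the used beakers and put them away in the covered crate

### The job

Clean up the used beakers standing on the worktop: working from the left one to the right one as the robot sees them, scrub the inside of each with the long brush, down to its floor, up to the rim and down to the floor again. Put every beaker upright into a free cell of the low crate under the white cover plate, leaving the clean beaker that is in there in the crate. At the end the cover must be seated back on the crate's two pins and the brush must stand in its stand again; do not knock the other things about.

Things in the scene. Friction and masses are not known exactly. Their poses are not given: they have to be found in the camera images.
- crate: Low grey crate, fixed, 164 x 164 mm, 2 x 2 cells 76 mm wide (80 mm pitch), floor 5 mm thick, 4 mm walls and dividers up to 35 mm. At 102 mm from the centre on its +y and -y sides stands an 18 mm post with a shoulder at 82 mm, topped by a pointed steel pin, 8 mm thick, tip at 98 mm. Origin: centre of the underside; z up.
- cell_0 (a point): Centre of the floor of cell 0 of the crate, 5 mm above the worktop.
- cell_1 (a point): Centre of the floor of cell 1 of the crate, 5 mm above the worktop.
- cell_2 (a point): Centre of the floor of cell 2 of the crate, 5 mm above the worktop.
- cell_3 (a point): Centre of the floor of cell 3 of the crate, 5 mm above the worktop.
- cover: Loose white plate 176 (x) x 232 (y) x 5 mm, 0.2 to 0.42 kg, 14 mm holes at y = +-102 mm. Starts on the post shoulders, pins through the holes. Black bar handle on top: 14 mm thick (x), 90 mm long (y), its bar 35 to 51 mm above the plate's underside, open beneath. Origin: centre of the underside, z up. May lie flat meanwhile, e.g. on the paper near (0.69, 0).
- brush: Long rigid brush standing head down, 180 mm long, 80 g. Head: lowest 70 mm, solid core 24 mm thick, with bristles 39 mm across that give way to anything; then a thin steel stem; then a grey grip 20 x 22 mm from 114 to 180 mm above the foot. Origin: centre of the foot (lower end); z along the brush toward the grip.
- brush_foot (a point): The lower end of the brush's head, same point as the brush's origin.
- brush_grip (a point): Point on the brush's axis at 148 mm above the foot, where to hold the grip.
- stand: Grey brush stand fixed to the worktop: round tube with open top at 85 mm, 49 mm outside and 41 mm inside diameter at the mouth, on a foot of 90 mm diameter; its inner floor, on which the brush stands, is 6 mm above the worktop. Origin: centre of the underside.
- beaker_a: Used glass beaker, open top, 68 mm tall, 52 mm outside diameter (57 mm over the pouring lip on its -y side), at least 40 mm wide inside; inner floor 3 mm above the underside. Loose, upright, empty, 60 g. Origin on the underside, the glass axis lies 2 mm from it toward the body's +y. The leftmost (greatest y) used beaker; may be absent (None).
- beaker_b: Used glass beaker, open top, 68 mm tall, 52 mm outside diameter (57 mm over the pouring lip on its -y side), at least 40 mm wide inside; inner floor 3 mm above the underside. Loose, upright, empty, 60 g. Origin on the underside, the glass axis lies 2 mm from it toward the body's +y. The middle used beaker; may be absent (None).
- beaker_c: Used glass beaker, open top, 68 mm tall, 52 mm outside diameter (57 mm over the pouring lip on its -y side), at least 40 mm wide inside; inner floor 3 mm above the underside. Loose, upright, empty, 60 g. Origin on the underside, the glass axis lies 2 mm from it toward the body's +y. The rightmost used beaker; may be absent (None). Two or three of beaker_a, beaker_b, beaker_c are present.
- clean_0: Clean beaker of the same kind (68 mm tall, 52 mm diameter) which, if present, already stands in cell_0 of the crate and stays there. Only one of clean_0 to clean_3 is present; the others are absent (None). Origin on its underside.
- clean_1: Clean beaker of the same kind (68 mm tall, 52 mm diameter) which, if present, already stands in cell_1 of the crate and stays there. Only one of clean_0 to clean_3 is present; the others are absent (None). Origin on its underside.
- clean_2: Clean beaker of the same kind (68 mm tall, 52 mm diameter) which, if present, already stands in cell_2 of the crate and stays there. Only one of clean_0 to clean_3 is present; the others are absent (None). Origin on its underside.
- clean_3: Clean beaker of the same kind (68 mm tall, 52 mm diameter) which, if present, already stands in cell_3 of the crate and stays there. Only one of clean_0 to clean_3 is present; the others are absent (None). Origin on its underside.
- flask: Conical flask, 65 mm wide, 104 mm tall, a bystander. Origin on its underside.
- salt_jar: Screw jar of salt with blue cap, 55 mm wide, 85 mm tall, a bystander. Origin on its underside.
- petri: Petri dish, 60 mm wide, 15 mm tall, a bystander. Origin on its underside.
- stopper: Red rubber stopper, 26 mm wide, 25 mm tall, a bystander. Origin on its underside.
Not all that is in view belongs to the job. There is more than one size of the brush; the one meant has the size given above.

How it is judged:
By the outcome, as a careful person would: the job done as asked, in the order asked, and still so for the second after the job is handed in, with the robot touching nothing.
Of clean_0, clean_1, clean_2, clean_3 only 1 to 1 are there at a start; the rules pass over those that are not, and their reading is None.
Of beaker_a, beaker_b, beaker_c only 2 to 3 are there at a start; the rules pass over those that are not, and their reading is None.
At some moment in a run one of cover may be knocked a few centimetres aside while the robot is not near it.
It also fails if it takes over 208 s, if anything falls off the work surface, if the arm or the gripper's body presses on something with over 40 N, if the wrist force passes 120 N, or if a joint passes its speed limit or range.

### The arm

A 6-joint arm with a two-finger parallel gripper is mounted at the origin on a cart in front of the work surface, level with it; the furniture and walls round the work are solid. World frame = base frame: x ahead of the robot, y to its left, z up, the work surface at z = 0. Lengths are in m, angles in rad, forces in N, time in s.
With the tool pointing down it reaches from about 0.2 to 0.875 m from the base axis. Payload 3.4 kg.
Tool frame: the origin (TCP) lies between the finger pads; the fingertips stand 25 mm ahead of it and the grasp point (between the pads) lies 6 mm ahead of it (r.nose_length is the z of the fingertips in the tool frame, in m); z points along the fingers, y is the line along which they close (so a half turn about z gives the same grasp; the last joint's range is limited). The gripper opens to 94 mm and grips with 3 to 60 N. Pads are 16 mm wide; open, the fingers measure 119 mm over their backs; the gripper's body (75 mm by 177 mm) begins 78 mm behind the grasp point.
Start: joints at [1.1, 0.276, 1.505, -0, 1.361, -0.121], TCP at [0.197, 0.54, 0.23] pointing down, gripper open.
Joint ranges: [-2.89, 2.89], [-0.75, 2.08], [0.22, 2.7], [-1.18, 4.32], [0.11, 2.71], [-2.7, 2.7]. Speed limits (rad/s): [2.57, 2.57, 3.14, 3.14, 3.14, 3.14].

### API

Orientations are given as a unit quaternion [w, x, y, z].
In Python, from plant import r, gripper_to, inverse_kinematics, vision, models, telemetry gives the robot as it stands. Calls block until the motion is done:
- r.move_to(position, orientation): joint-space move of the TCP to a pose.
- r.move_l(position, rot=None, vel=0.15, guard=None): straight line of the TCP; rot=None keeps the orientation; vel is the mean speed in m/s. With guard (N) it stops when the force on the tool has changed by that much, and returns True; else False.
- r.movej(angles): joint-space move.
- gripper_to(opening, f_grip=None): finger opening in m; f_grip is the grip in N (None keeps the last); returns when the fingers have stopped.
- r.hold(seconds).
- inverse_kinematics(position, orientation): joint angles nearest the present ones, or None.
- vision.snapshot(name): name is "scene" or "top"; returns the picture (480x640x3 uint8, red, green, blue); there is no depth.
- vision.get_calibration(name): a dict with "fx", "fy", "cx", "cy" (pixels), "D" ([k1, k2, p1, p2, k3] as OpenCV has them; the pictures are not rectified), "position" and "orientation" of the camera in the world. Camera axes: x right, y down, z forward; pixel columns grow to the right and rows downward; lengths in m; the calibration is good to about 2 mm. A picture is of the moment at which its call begins. get_calibration takes no time and is no camera call.
A pose or a line that the arm cannot do raises r.PlanningError and nothing moves.
- r.sign_off(): hands the job in; it is judged then, once.
Trained networks look in the newest picture that a camera, given by its name, has taken for a name from the list of things; names that differ only in an ending like _2 or _b are one class to them, and where a whole thing is asked for, a point or a joint stands for the part that bears it (a point fixed in the world has none). Each returns a list of dicts, best first, with "score" (0 to 1); they miss things now and then, are a little off and sometimes report something else, mostly with a low value. They report only what shows in the picture. A call takes as long as a camera call. They do not tell look-alikes from the thing itself.
- models.boxes_of(thing, camera): "at" ([x, y, z] in m, in world coordinates, good to about 4 mm: the middle of the surface that is visible of it).
- models.regions_of(thing, camera): "pixels" (480x640 bool, what is visible of it).
- models.mark_of(thing, camera): "at" ([x, y, z] in m, in world coordinates, good to about 4 mm: a listed point, or the origin of a listed thing).
Readings, each from a call of its own:
- telemetry.current_t(): time.
- telemetry.current_joints(): joint angles.
- telemetry.current_dq(): joint speeds.
- telemetry.current_joint_efforts(): joint torques, N m.
- telemetry.current_ee_pos(): TCP position.
- telemetry.current_tool_rot(): TCP orientation.
- telemetry.current_wrist_force(): force on the tool from outside, world axes, zero at the start.
- telemetry.current_torque(): the same for the moment, N m.
- telemetry.current_opening(): finger opening in m.
- telemetry.current_finger_force(): force on a finger pad.
Only numpy, scipy, OpenCV 4.12 (cv2) and the standard library are available. Lean on these libraries where they do the work, as an engineer would, in place of code of your own. Each camera call takes 0.05 s, during which the arm holds its last target. There are 200 camera calls.

## Working session

There is one attempt and no reset: what is moved stays moved. The work goes in short steps, each a Python script; the robot and the scene stay as the last script left them, time stands still between calls to the robot, and variables do not carry over. Pictures are saved under pics/ and viewed, at most 16 in all, crops included, and the job is handed in when it is done.

```bash
ls; mkdir -p pics
python3 - <<'E'
from plant import r, gripper_to, inverse_kinematics, vision, models, telemetry
import cv2, numpy as np
for n in ("scene","top"):
    im=vision.snapshot(n); cv2.imwrite(f"pics/{n}0.png",im[...,::-1])
    c=vision.get_calibration(n); print(n,c)
    for t in ["crate","cover","brush","brush_foot","brush_grip","stand","beaker_a","clean_0","flask","salt_jar","petri","stopper","cell_0"]:
        for f in ("boxes_of","mark_of"):
            try: print(t,f,[(np.round(d["at"],3).tolist(),round(d["score"],2)) for d in getattr(models,f)(t,n)])
            except Exception as e: print(t,f,repr(e)[:80])
print(telemetry.current_t())
E
```

```text
pics
scene {'fx': 499.29274214892234, 'fy': 499.29274214892234, 'cx': 316.8876521004741, 'cy': 236.22199753795178, 'D': array([-0.02006285,  0.        ,  0.        ,  0.        ,  0.        ]), 'position': array([-0.27216832, -0.82682355,  0.64065834]), 'orientation': array([-0.4887522 ,  0.76874592, -0.34545595,  0.22541335])}
crate boxes_of [([0.521, 0.176, 0.021], 0.82)]
crate mark_of [([0.553, 0.236, 0.004], 0.73)]
cover boxes_of [([0.543, 0.212, 0.088], 0.67), ([0.536, -0.384, 0.146], 0.19)]
cover mark_of [([0.554, 0.234, 0.082], 0.67)]
brush boxes_of [([0.573, -0.486, 0.046], 0.82), ([0.399, -0.416, 0.087], 0.7), ([0.536, -0.389, 0.14], 0.61)]
brush mark_of [([0.41, -0.408, -0.0], 0.97), ([0.581, -0.484, 0.002], 0.59)]
brush_foot boxes_of [([0.404, -0.416, 0.094], 0.88), ([0.569, -0.482, 0.044], 0.79), ([0.535, -0.385, 0.141], 0.74)]
brush_foot mark_of [([0.415, -0.408, 0.005], 0.63), ([0.582, -0.484, 0.001], 0.61), ([0.505, 0.206, 0.011], 0.56)]
brush_grip boxes_of [([0.404, -0.421, 0.092], 0.9), ([0.575, -0.483, 0.04], 0.87), ([0.535, -0.388, 0.145], 0.72)]
brush_grip mark_of
[... 2841 characters left out ...]
23, 0.003], 0.93), ([0.534, 0.036, -0.002], 0.84), ([0.518, -0.097, 0.0], 0.64)]
clean_0 boxes_of []
clean_0 mark_of [([0.542, -0.385, 0.0], 0.51)]
flask boxes_of [([0.648, -0.23, 0.039], 0.59), ([0.524, -0.095, 0.002], 0.53), ([0.539, -0.377, 0.136], 0.21)]
flask mark_of [([0.658, -0.231, 0.002], 0.64), ([0.638, -0.394, 0.001], 0.51)]
salt_jar boxes_of [([0.737, 0.211, 0.082], 0.97)]
salt_jar mark_of [([0.748, 0.222, -0.003], 0.61)]
petri boxes_of [([0.638, -0.394, 0.015], 0.76)]
petri mark_of [([0.639, -0.394, 0.0], 0.58)]
stopper boxes_of [([0.483, -0.235, 0.004], 0.24)]
stopper mark_of [([0.612, -0.196, -0.003], 0.49)]
cell_0 boxes_of [([0.525, 0.128, 0.009], 0.46)]
cell_0 mark_of []
2.7
```

View pics/scene0.png

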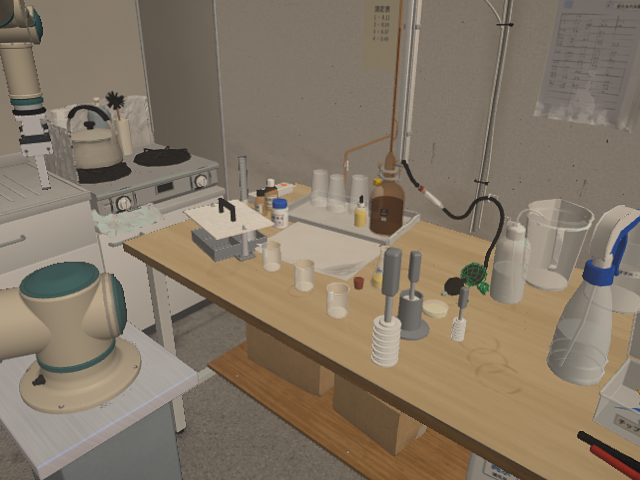

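View pics/top0.png

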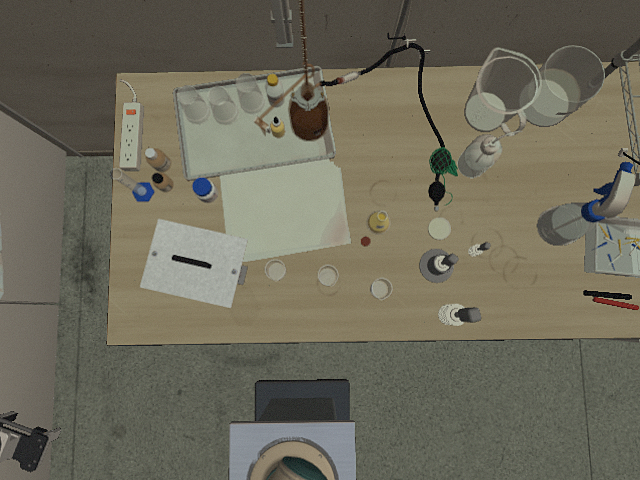

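Top view: cover at (193,263), three beakers at (275,270), (327,275) and (381,289), paper at (285,210). There are three brushes. In the scene view they are a large free-standing one at (386,310), one in the stand at (413,290), and a small one at (460,315). The one in the stand should fit the 180 mm description; I'll check with crops.

Run:
```python
import cv2, numpy as np
s=cv2.imread("pics/scene0.png"); t=cv2.imread("pics/top0.png")
A=cv2.resize(s[235:375,360:500],(400,400),interpolation=cv2.INTER_CUBIC)
B=cv2.resize(t[235:335,410:510],(400,400),interpolation=cv2.INTER_CUBIC)
cv2.imwrite("pics/brushes.png",np.hstack([A,B]))
A=cv2.resize(s[145:275,180:310],(400,400),interpolation=cv2.INTER_CUBIC)
B=cv2.resize(t[200:320,130:250],(400,400),interpolation=cv2.INTER_CUBIC)
cv2.imwrite("pics/cover.png",np.hstack([A,B]))
```

```text
(no output)
```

View pics/brushes.png

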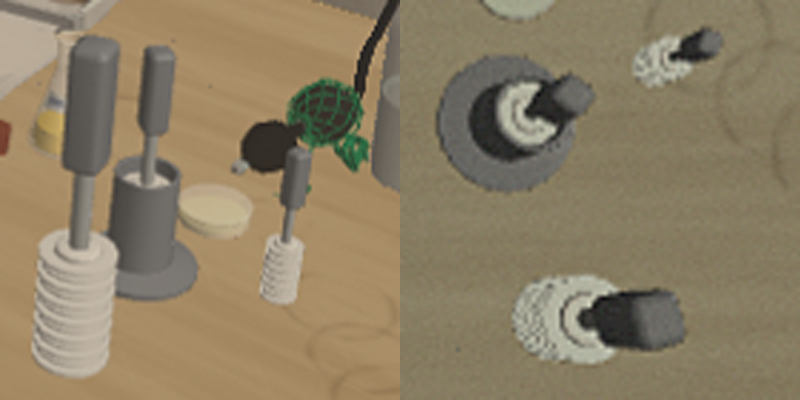

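View pics/cover.png

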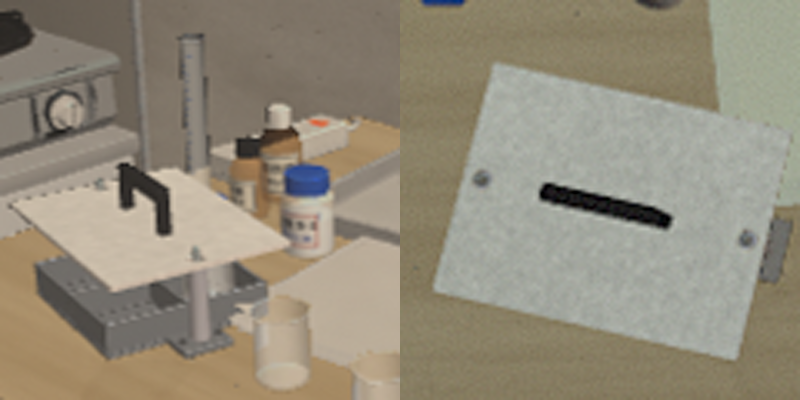

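The brush in the stand (scene px 413,290) is the middle of the three sizes. The thick free-standing one (386,310) and the short one (460,315) are the decoys. I'll confirm by triangulating the grip-top height, and get the pins and beakers at the same time.

```bash
cat > h.py <<'E'
from plant import r, gripper_to, inverse_kinematics, vision, models, telemetry
import cv2, numpy as np
from scipy.spatial.transform import Rotation as R
def ray(cam,px):
    c=vision.get_calibration(cam); K=np.array([[c["fx"],0,c["cx"]],[0,c["fy"],c["cy"]],[0,0,1.]])
    u=cv2.undistortPoints(np.array([[px]],float),K,np.array(c["D"]))[0,0]
    q=c["orientation"]; d=R.from_quat([q[1],q[2],q[3],q[0]]).apply([u[0],u[1],1])
    return np.array(c["position"]),d/np.linalg.norm(d)
def tri(ps,pt):
    A=np.zeros((3,3));b=np.zeros(3); L=[ray("scene",ps),ray("top",pt)]
    for o,d in L:
        P=np.eye(3)-np.outer(d,d); A+=P; b+=P@o
    x=np.linalg.solve(A,b); res=[np.linalg.norm((np.eye(3)-np.outer(d,d))@(x-o))*1000 for o,d in L]
    return np.round(x,4),np.round(res,1)
def onz(cam,px,z):
    o,d=ray(cam,px); return o+d*(z-o[2])/d[2]
def proj(cam,p):
    c=vision.get_calibration(cam); K=np.array([[c["fx"],0,c["cx"]],[0,c["fy"],c["cy"]],[0,0,1.]])
    q=c["orientation"]; Rc=R.from_quat([q[1],q[2],q[3],q[0]]).as_matrix().T
    return cv2.projectPoints(np.atleast_2d(np.array(p,float)),cv2.Rodrigues(Rc)[0],-Rc@np.array(c["position"]),K,np.array(c["D"]))[0][:,0]
def down(a):
    """tool pointing down, closing line (tool y) at world angle a"""
    z=np.array([0,0,-1.]); y=np.array([np.cos(a),np.sin(a),0]); x=np.cross(y,z)
    q=R.from_matrix(np.c_[x,y,z]).as_quat(); return [q[3],q[0],q[1],q[2]]
def best_down(p,a):
    """of the half-turn equivalents the one with least joint-6 excursion"""
    c=[]
    for k in (0,np.pi):
        j=inverse_kinematics(p,down(a+k))
        if j is not None: c.append((abs(j[5]),down(a+k)))
    return min(c,key=lambda t:t[0])[1] if c else None
GP=0.006  # grasp point ahead of TCP
def gp(x,y,z): return [float(x),float(y),float(z)+GP]
E
python3 - <<'E'
from h import *
print("grip top",tri((415.3,251.8),(454.2,258.8)))
print("big top", tri((392,251),(474.5,315)))
print("small top",tri((463.5,289),(487,245.5)))
p1=tri((244,227.2),(233.8,271.4)); p2=tri((212.8,205.1),(154.3,253.4)); print("pins",p1,p2)
d=p2[0]-p1[0]; print("dist",np.linalg.norm(d),"yaw",np.arctan2(-d[0],d[1]),"centre",(p1[0]+p2[0])/2)
for z in (.087,.098):
    a=onz("top",(233.8,271.4),z);b=onz("top",(154.3,253.4),z); print(z,a,b,np.linalg.norm(a-b),(a+b)/2)
for n in ("scene","top"): print(n,proj(n,[[.532,.037,.068],[.532,.037,0],[.516,-.096,.068],[.482,-.229,.068],[.542,-.383,.085]]).round(1).tolist())
s=cv2.imread("pics/scene0.png"); t=cv2.imread("pics/top0.png")
f=lambda im,x,y,w,h:cv2.resize(im[y:y+h,x:x+w],(w*5,h*5),interpolation=cv2.INTER_CUBIC)
A=np.vstack([f(t,260,255,150,50),f(s,255,235,150,60)[:,:750]]); cv2.imwrite("pics/beak.png",A)
g=cv2.resize(t[245:275,435:470],None,fx=16,fy=16,interpolation=cv2.INTER_CUBIC); cv2.imwrite("pics/grip.png",g)
E
```

```text
grip top (array([ 0.5399, -0.3846,  0.1896]), array([0.4, 0.4]))
big top (array([ 0.4135, -0.4072,  0.2457]), array([0.2, 0.2]))
small top (array([ 0.5769, -0.481 ,  0.1245]), array([0.3, 0.3]))
pins (array([0.5286, 0.1327, 0.0933]), array([0.5, 0.5])) (array([0.5774, 0.3306, 0.0912]), array([0.8, 0.8]))
dist 0.20383880886622155 yaw -0.24176591835004688 centre [0.553   0.23165 0.09225]
0.087 [0.52876237 0.13410652 0.087     ] [0.57734533 0.33242079 0.087     ] 0.20417848867503444 [0.55305385 0.23326366 0.087     ]
0.098 [0.52787837 0.13226936 0.098     ] [0.57604962 0.32890303 0.098     ] 0.20244819543197806 [0.551964  0.2305862 0.098    ]
scene [[269.6, 245.6], [270.4, 268.5], [302.8, 263.9], [336.3, 288.1], [410.8, 295.4]]
top [[273.7, 270.0], [276.0, 272.0], [326.7, 275.4], [380.4, 288.1], [442.8, 262.3]]
```

View pics/beak.png

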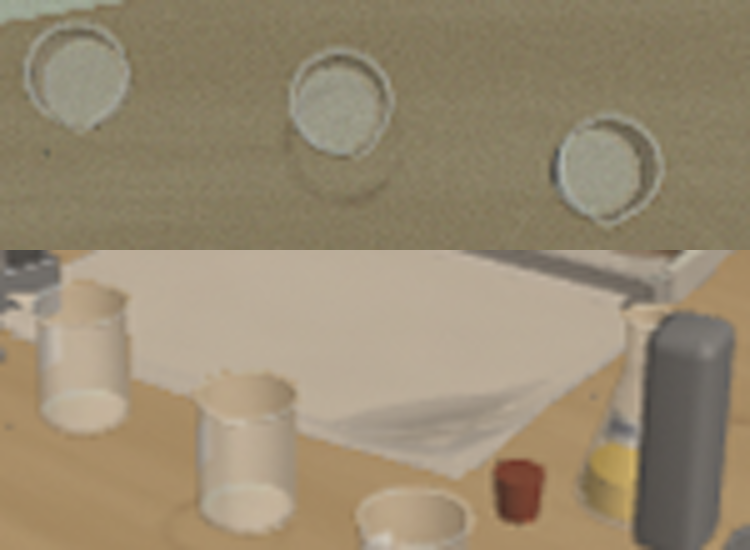

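View pics/grip.png

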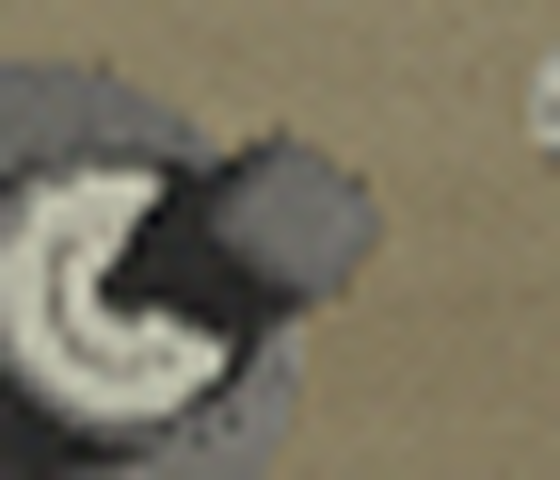

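The heights agree: 0.190 m for the stand brush (expected 0.186), against 0.246 and 0.125 for the decoys. So the stand brush is the one meant. Its grip is turned about 45°. The beaker lips face the robot (-x). Next I'll refine the rim centres and grasp the brush.

Run:
```python
from h import *
for n,s,t in (("a",(271.6,245.8),(275.4,269.6)),("b",(304.4,264.7),(328.2,275.2)),("c",(338,288.5),(381.8,288.4))):
    print(n,tri(s,t),onz("top",t,.068).round(4),onz("scene",s,.068).round(4))
c=[onz("top",(435+x/16,245+y/16),.186)[:2] for x,y in ((285,140),(375,225),(310,305),(210,225))]
for i in range(4): d=c[(i+1)%4]-c[i]; print(np.degrees(np.arctan2(d[1],d[0])).round(1),np.linalg.norm(d).round(4))
print(np.mean(c,0))
X,Y=.541,-.384
q=best_down(gp(X,Y,.154),np.radians(135)); 
r.move_to(gp(X,Y,.30),q); gripper_to(.06); print(telemetry.current_t(),telemetry.current_joints())
r.move_l(gp(X,Y,.156),vel=.15)
gripper_to(.0,25); print(telemetry.current_opening(),telemetry.current_finger_force(),telemetry.current_wrist_force(),telemetry.current_ee_pos(),telemetry.current_t())
```

```text
a (array([0.5334, 0.032 , 0.0686]), array([0.8, 0.8])) [0.5329 0.0326 0.068 ] [0.5349 0.0324 0.068 ]
b (array([ 0.5168, -0.1   ,  0.0668]), array([0.4, 0.4])) [ 0.5164 -0.0996  0.068 ] [ 0.5155 -0.1018  0.068 ]
c (array([ 0.4817, -0.2331,  0.0685]), array([0.9, 0.9])) [ 0.4812 -0.2325  0.068 ] [ 0.4832 -0.2331  0.068 ]
-135.7 0.0173
139.0 0.0149
49.2 0.0179
-43.2 0.0164
[ 0.54012264 -0.38409444]
6.85 [-7.22120734e-01  3.86226715e-01  1.15706745e+00  3.61379391e-05
  1.59828969e+00  6.33331718e-02]
0.019735883180835797 24.997757077217102 [ 0.23420777 -0.57501456  0.49384294] [ 0.54104107 -0.38404164  0.16207113] 8.6583
```

Grasped at 19.7 mm, which matches the 20 mm side. Now lift, go above beaker a and check.

```bash
cat >> h.py <<'E'
BK={"a":(.533,.0325),"b":(.5165,-.0998),"c":(.482,-.2328)}
Z0=.16207-.006   # TCP z for foot at 0
E
python3 - <<'E'
from h import *
r.move_l([.541,-.384,Z0+.13],vel=.15)
x,y=BK["a"]
r.move_l([x,y,Z0+.12],vel=.25)
print(telemetry.current_opening(),telemetry.current_wrist_force(),telemetry.current_t())
s=vision.snapshot("scene"); t=vision.snapshot("top")
for n in ("scene","top"):
    print([(np.round(d["at"],3).tolist(),round(d["score"],2)) for d in models.mark_of("brush_foot",n)])
ps=proj("scene",[x,y,.12])[0].astype(int); pt=proj("top",[x,y,.12])[0].astype(int)
f=lambda im,p:cv2.resize(im[p[1]-50:p[1]+50,p[0]-50:p[0]+50],(400,400),interpolation=cv2.INTER_CUBIC)
print(ps,pt); cv2.imwrite("pics/above_a.png",np.hstack([f(s,ps),f(t,pt)])[...,::-1])
E
```

```text
0.019868465412636673 [ 0.01508481 -0.69666195 -1.03202824] 11.45
[([0.534, 0.035, 0.117], 0.82), ([0.415, -0.409, -0.0], 0.77)]
[([0.418, -0.408, 0.003], 0.75), ([0.58, -0.482, -0.0], 0.64)]
[270 227] [273 267]
```

View pics/above_a.png

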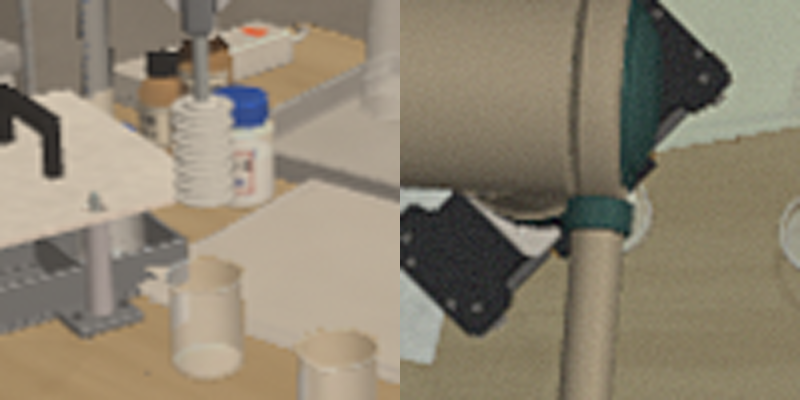

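The brush hangs upright, centred above beaker a: brush axis at crop (204,200), beaker axis at (206,315). Scrub a with guarded floor touches.

```bash
cat >> h.py <<'E'
def scrub(k):
    x,y=BK[k]
    r.move_l([x,y,Z0+.10],vel=.25)
    out=[]
    for i in range(2):
        r.move_l([x,y,Z0+.012],vel=.08)
        g=r.move_l([x,y,Z0-.001],vel=.02,guard=3.0); p=telemetry.current_ee_pos()
        out.append((g,round(p[2]-Z0,4))); r.hold(.15)
        r.move_l([x,y,Z0+(.068 if i==0 else .12)],vel=.08); 
        if i==0: r.hold(.15)
    print(k,out,telemetry.current_opening(),np.round(telemetry.current_wrist_force(),2),round(telemetry.current_t(),2))
E
python3 - <<'E'
from h import *
scrub("a")
E
```

```text
a [(True, np.float64(0.0025)), (True, np.float64(0.0025))] 0.01979996253847342 [-0.08 -0.57 -1.69] 18.07
```

Touched the floor at 2.5 mm twice (3 mm expected). Continue with b and c, then check the beakers and the brush.

Run:
```python
from h import *
scrub("b"); scrub("c")
X,Y=.541,-.384
r.move_l([X,Y,Z0+.13],vel=.25)
r.move_l([X,Y,Z0+.02],vel=.12)
print(np.round(telemetry.current_wrist_force(),2))
print(r.move_l([X,Y,Z0+.004],vel=.03,guard=5),telemetry.current_ee_pos()[2]-Z0,telemetry.current_t())
```

```text
b [(True, np.float64(0.0024)), (True, np.float64(0.0024))] 0.01989589178913857 [ 0.23 -0.53 -1.6 ] 24.93
c [(True, np.float64(0.0024)), (True, np.float64(0.0023))] 0.019795520232180973 [-0.16  0.91 -0.72] 31.82
[-1.05 -0.17 -0.75]
True 0.005687072120298758 34.1667
```

The brush stands on the stand floor. Release it, retreat and look again at the cover, beakers and brush.

Run:
```python
from h import *
gripper_to(.06); r.move_l([.541,-.384,.31],vel=.2)
q=best_down([.45,-.25,.3],np.pi/2); r.move_to([.36,-.2,.36],q); gripper_to(.06)
s=vision.snapshot("scene"); t=vision.snapshot("top"); cv2.imwrite("pics/s1.png",s[...,::-1]); cv2.imwrite("pics/t1.png",t[...,::-1])
for n in ("scene","top"):
  for k in ("cover","beaker_a","brush_foot"):
    print(n,k,[(np.round(d["at"],3).tolist(),round(d["score"],2)) for d in models.mark_of(k,n)])
print(telemetry.current_t())
```

```text
scene cover [([0.554, 0.232, 0.079], 0.81)]
scene beaker_a [([0.481, -0.231, -0.002], 0.88), ([0.53, 0.031, -0.002], 0.87), ([0.516, -0.102, 0.002], 0.62), ([0.605, -0.198, -0.002], 0.34)]
scene brush_foot [([0.58, -0.483, -0.001], 0.82), ([0.417, -0.411, 0.004], 0.66), ([0.579, 0.184, 0.002], 0.21)]
top cover [([0.549, 0.229, 0.083], 0.75)]
top beaker_a [([0.533, 0.035, -0.002], 0.92), ([0.516, -0.094, -0.002], 0.75), ([0.481, -0.233, -0.001], 0.69), ([0.541, -0.386, -0.001], 0.53)]
top brush_foot [([0.413, -0.41, 0.002], 0.58), ([0.58, -0.482, 0.001], 0.54)]
37.4833
```

View pics/s1.png

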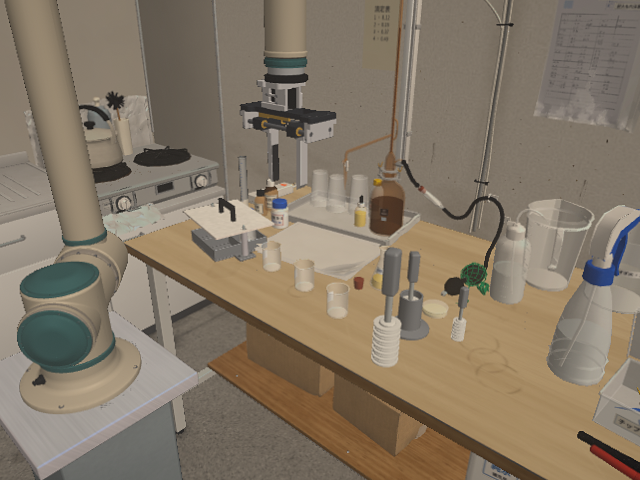

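View pics/t1.png

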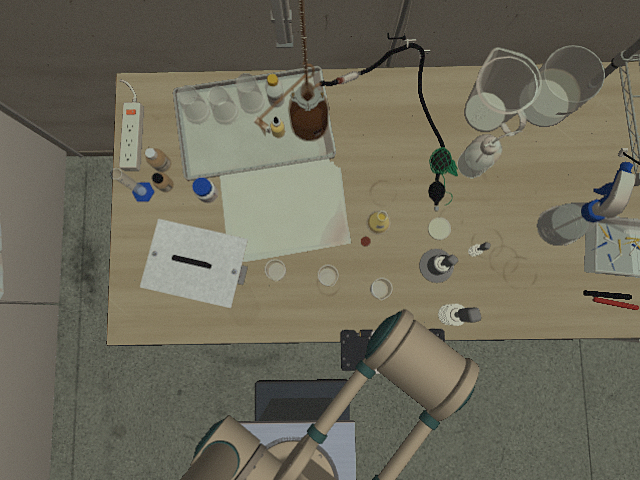

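Nothing has moved and the brush is upright in the stand (px 413,290). Now take the cover off.

Run:
```python
from h import *
print("handle top-view",onz("top",(191.8,261.8),.133).round(4))
a=onz("top",(292,0),.1)
C=np.array([.5525,.2325]); psi=-.242
q=best_down(gp(*C,.124),psi)
r.move_to(gp(*C,.26),q)
r.move_l(gp(*C,.125),vel=.15)
gripper_to(0,35); print(telemetry.current_opening(),telemetry.current_finger_force(),telemetry.current_ee_pos(),telemetry.current_t())
f0=telemetry.current_wrist_force(); z=telemetry.current_ee_pos()[2]
r.move_l(gp(*C,.165),vel=.08); r.hold(.2); print(telemetry.current_opening(),np.round(telemetry.current_wrist_force()-f0,2),telemetry.current_torque())
```

```text
handle top-view [0.55   0.2273 0.133 ]
0.013346983154718491 34.99979853630066 [0.55238683 0.23256043 0.13098946] 41.0667
0.013894696882155723 [ 0.37  0.59 -4.08] [-0.07373705  0.07374454  0.00438869]
```

Run:
```python
from h import *
q=best_down(gp(.678,0,.05),0.0)
r.move_l(gp(.6,.15,.18),vel=.2)
r.move_l(gp(.678,0,.16),q,vel=.2); r.move_l(gp(.678,0,.055),vel=.12)
print(r.move_l(gp(.678,0,.040),vel=.03,guard=3),telemetry.current_ee_pos(),telemetry.current_opening(),telemetry.current_t())
gripper_to(.05); r.move_l(gp(.678,0,.20),vel=.2)
q=best_down([.36,-.2,.36],np.pi/2); r.move_to([.36,-.2,.36],q)
s=vision.snapshot("scene"); t=vision.snapshot("top"); cv2.imwrite("pics/s2.png",s[...,::-1]); cv2.imwrite("pics/t2.png",t[...,::-1])
for n in ("scene","top"):
  for k in ("cover","crate","clean_0","beaker_a","cell_0"):
    print(n,k,[(np.round(d["at"],3).tolist(),round(d["score"],2)) for d in models.mark_of(k,n)])
f=lambda im,x,y,w,h:cv2.resize(im[y:y+h,x:x+w],(400,400),interpolation=cv2.INTER_CUBIC)
cv2.imwrite("pics/crate.png",np.hstack([f(s,185,180,110,110),f(t,135,205,115,115)])[...,::-1]); print(telemetry.current_t())
```

```text
True [ 6.79144600e-01 -1.39795949e-04  5.84400924e-02] 0.01396686985445753 44.8667
scene cover [([0.681, 0.004, 0.008], 0.83)]
scene crate [([0.552, 0.238, -0.001], 0.61), ([0.602, 0.26, 0.006], 0.21)]
scene clean_0 [([0.582, 0.184, -0.002], 0.48), ([0.661, -0.233, -0.001], 0.2), ([0.681, 0.002, 0.008], 0.19)]
scene beaker_a [([0.479, -0.228, 0.002], 0.74), ([0.682, 0.002, 0.009], 0.64), ([0.511, -0.099, 0.001], 0.63)]
scene cell_0 [([0.524, 0.282, 0.004], 0.97), ([0.6, 0.261, 0.008], 0.94), ([0.583, 0.187, 0.006], 0.62), ([0.503, 0.203, 0.008], 0.61)]
top cover [([0.676, -0.003, 0.011], 0.97), ([0.578, 0.183, 0.007], 0.6)]
top crate [([0.552, 0.238, 0.0], 0.9), ([0.542, -0.381, 0.006], 0.73)]
top clean_0 [([0.585, 0.182, 0.006], 0.82)]
top beaker_a [([0.516, -0.095, -0.002], 0.85), ([0.533, 0.035, -0.003], 0.76), ([0.483, -0.232, 0.005], 0.68), ([0.581, 0.183, 0.006], 0.23)]
top cell_0 [([0.601, 0.264, 0.006], 0.95), ([0.501, 0.206, 0.007], 0.92), ([0.524, 0.281, 0.006], 0.91), ([0.58, 0.186, 0.004], 0.89), ([0.534, 0.037, -0.002], 0.34)]
48.6
```

View pics/crate.png

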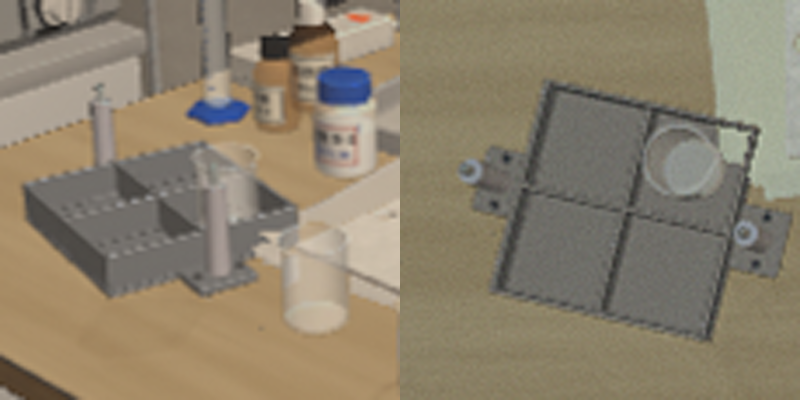

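View pics/t2.png

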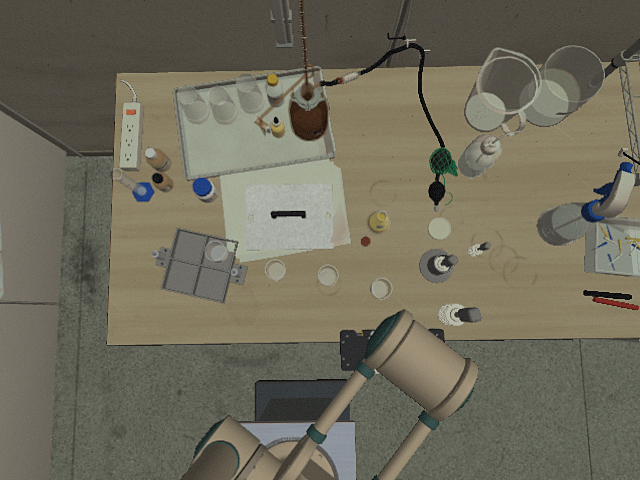

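The crate is uncovered. The clean beaker is in the rear-right cell (0.582,0.186) (top crop 683,160) and the other three cells are free. The cover lies flat on the paper at px (290,215). Place beaker a first and check it.

```bash
cat >> h.py <<'E'
C=np.array([.5525,.2332]); PSI=-.242
ex=np.array([np.cos(PSI),np.sin(PSI)]); ey=np.array([-np.sin(PSI),np.cos(PSI)])
CELL={"a":C+.04*ex+.04*ey,"b":C-.04*ex+.04*ey,"c":C-.04*ex-.04*ey}
GZ=.054
def place(k):
    x,y=BK[k]; cx,cy=CELL[k]
    qp=best_down(gp(x,y,GZ),np.pi/2); qc=best_down(gp(cx,cy,GZ),np.pi/2+PSI)
    r.move_to(gp(x,y,.17),qp); gripper_to(.085)
    r.move_l(gp(x,y,GZ),vel=.15); gripper_to(0,15); o=telemetry.current_opening(); 
    r.move_l(gp(x,y,.175),vel=.15)
    r.move_l(gp(cx,cy,.175),qc,vel=.2); o2=telemetry.current_opening()
    r.move_l(gp(cx,cy,GZ+.012),vel=.12)
    g=r.move_l(gp(cx,cy,GZ+.003),vel=.03,guard=2.0); z=telemetry.current_ee_pos()[2]-GP-GZ
    gripper_to(min(o2+.014,.068)); r.move_l(gp(cx,cy,.175),vel=.15)
    print(k,np.round([cx,cy,o,o2,z],4),g,round(telemetry.current_t(),2))
E
python3 - <<'E'
from h import *
for z,px in ((.035,(200.5,265.4)),(.095,(155.1,254.2)),(.095,(234.5,272.3))): print(onz("top",px,z).round(4))
place("a")
E
```

```text
[0.55   0.2289 0.035 ]
[0.5744 0.3278 0.095 ]
[0.5259 0.131  0.095 ]
a [0.6009 0.2624 0.0515 0.0509 0.0047] True 58.92
```

Beaker a was set down at 4.7 mm, right for the 5 mm floor. Continue with b and c.

Run:
```python
from h import *
place("b"); place("c")
q=best_down([.36,-.2,.36],np.pi/2); r.move_to([.36,-.2,.36],q)
s=vision.snapshot("scene"); t=vision.snapshot("top")
for n in ("scene","top"):
  for k in ("cover","beaker_a"):
    print(n,k,[(np.round(d["at"],3).tolist(),round(d["score"],2)) for d in models.mark_of(k,n)])
f=lambda im,x,y,w,h:cv2.resize(im[y:y+h,x:x+w],(400,400),interpolation=cv2.INTER_CUBIC)
cv2.imwrite("pics/s3.png",s[...,::-1]); cv2.imwrite("pics/t3.png",t[...,::-1])
cv2.imwrite("pics/both3.png",np.hstack([f(s,190,170,200,200),f(t,145,140,210,210)])[...,::-1]); print(telemetry.current_t())
```

```text
b [0.5233 0.2816 0.0515 0.0522 0.0046] True 69.72
c [0.5041 0.204  0.0517 0.0515 0.0046] True 80.41
scene cover [([0.684, 0.001, 0.006], 0.93)]
scene beaker_a [([0.52, 0.28, 0.006], 0.68), ([0.598, 0.26, 0.006], 0.63), ([0.506, 0.206, 0.005], 0.63)]
top cover [([0.677, -0.003, 0.008], 0.73)]
top beaker_a [([0.506, 0.203, 0.004], 0.92), ([0.524, 0.285, 0.003], 0.66), ([0.603, 0.26, 0.004], 0.63)]
82.425
```

View pics/both3.png

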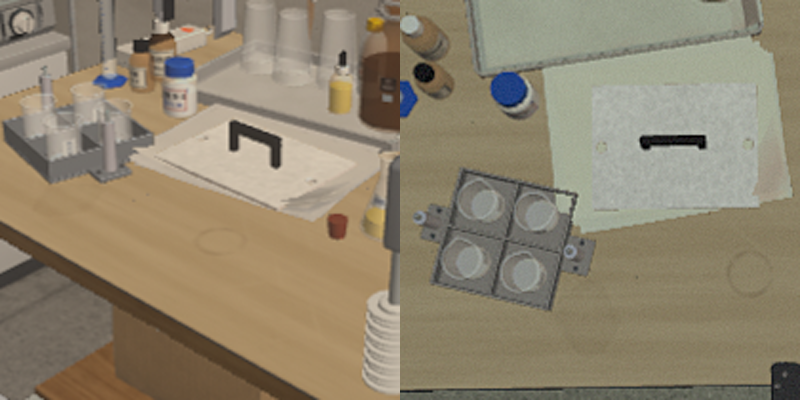

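All four beakers stand upright in their cells. Check whether the cover has moved since it was laid down, and find its height from the two views.

Run:
```python
from h import *
for n,roi in (("t",(170,270,230,350)),("s",(210,290,250,390))):
    a=cv2.imread(f"pics/{n}2.png",0)[roi[0]:roi[1],roi[2]:roi[3]]; b=cv2.imread(f"pics/{n}3.png",0)[roi[0]:roi[1],roi[2]:roi[3]]
    d=cv2.absdiff(a,b); print(n,(d>40).sum(), cv2.phaseCorrelate(a.astype(np.float32),b.astype(np.float32)))
# handle in top view
t=cv2.imread("pics/t3.png",0); m=(t[195:235,255:325]<45).astype(np.uint8); ys,xs=np.nonzero(m)
rc=cv2.minAreaRect(np.c_[xs+255,ys+195].astype(np.float32)); print(rc)
print("handle ends top px",xs.min()+255,xs.max()+255)
hl,hr=(251.1,217.2),(327.7,215.1)
for z in (.005,.013): a,b=onz("top",hl,z),onz("top",hr,z); print(z,(a+b)/2,np.linalg.norm(a-b),np.arctan2(-(a-b)[0],(a-b)[1]))
# scene holes: crop px (208,152),(313,180) scale .5
print(tri((190+205/2,170+153/2),hl),tri((190+313/2,170+181/2),hr))
```

```text
t 0 ((0.0034301306768043105, 0.03881282384176643), 0.97198073387146)
s 77 ((-0.021160501378957974, 0.021498917685562446), 0.9530882371796502)
((287.5, 214.0), (6.0, 33.0), 90.0)
handle ends top px 271 304
0.005 [ 6.80226385e-01 -1.76852390e-04  5.00000000e-03] 0.2044629736263066 0.008215445918021395
0.013 [ 6.78743643e-01 -6.55138780e-04  1.30000000e-02] 0.2032777022440341 0.00821544591802142
(array([ 0.6836,  0.103 , -0.0111]), array([1.7, 1.7])) (array([ 0.6798, -0.1031,  0.0161]), array([1.2, 1.2]))
```

The cover hasn't moved. Regrasp it at the same pose and carry it back to the recorded pick pose, with a guarded descent onto the pins.

Run:
```python
from h import *
q=best_down(gp(.678,0,.05),0.0)
r.move_to(gp(.678,0,.20),q); gripper_to(.05)
print("touch?",r.move_l(gp(.678,0,.047),vel=.12,guard=8),telemetry.current_ee_pos())
gripper_to(0,35); print(telemetry.current_opening())
f0=telemetry.current_wrist_force()
r.move_l(gp(.678,0,.07),vel=.06); r.hold(.2); print(np.round(telemetry.current_wrist_force()-f0,2),np.round(telemetry.current_torque(),3))
r.move_l(gp(.678,0,.17),vel=.15)
qc=best_down(gp(.5525,.2325,.17),-.242)
r.move_l(gp(.6,.15,.19),vel=.2); r.move_l(gp(.5525,.2325,.19),qc,vel=.2); r.hold(.3)
print(telemetry.current_ee_pos(),telemetry.current_opening(),telemetry.current_t())
s=vision.snapshot("scene"); t=vision.snapshot("top")
f=lambda im,x,y,w,h:cv2.resize(im[y:y+h,x:x+w],(400,400),interpolation=cv2.INTER_CUBIC)
cv2.imwrite("pics/both4.png",np.hstack([f(s,180,150,110,110),f(t,130,200,120,120)])[...,::-1])
```

```text
touch? False [ 6.78681138e-01 -4.51750069e-05  5.39273740e-02]
0.013428867742668004
[ 0.2   1.37 -1.93] [-0.119  0.106  0.002]
[0.55304826 0.23160561 0.19589075] 0.013792452114574628 89.95
```

View pics/both4.png

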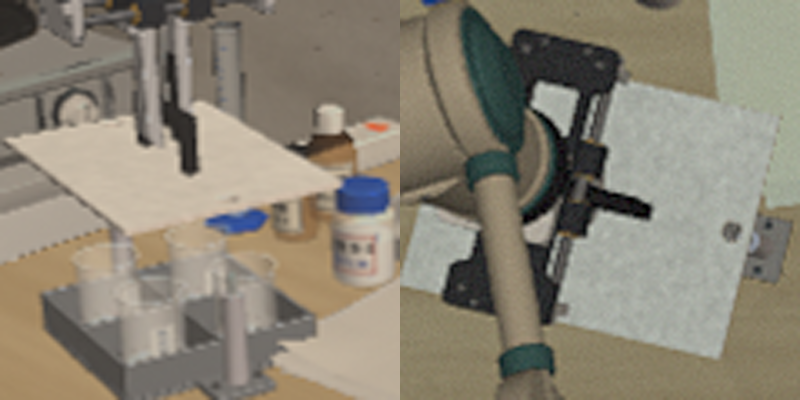

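Run:
```python
from h import *
print(tri((244.6,204.5),(229.3,269.6)))
for z in (.142,.147,.152): print(onz("top",(229.3,269.6),z).round(4))
print(telemetry.current_ee_pos(),np.round(telemetry.current_wrist_force(),2))
```

```text
(array([0.5297, 0.1305, 0.1593]), array([3.2, 3.2]))
[0.5288 0.1356 0.142 ]
[0.5284 0.1348 0.147 ]
[0.528  0.1339 0.152 ]
[0.55282515 0.23194141 0.19593956] [ 0.51 -0.06 -2.73]
```

The hole agrees with the pin to within about 2–3 mm by the same camera, which is also the reading error. Guarded descent.

Run:
```python
from h import *
r.move_l(gp(.5525,.2325,.15),vel=.08)
g=r.move_l(gp(.5525,.2325,.120),vel=.025,guard=3.5)
print(g,telemetry.current_ee_pos(),np.round(telemetry.current_wrist_force(),2),np.round(telemetry.current_torque(),3),telemetry.current_t())
```

```text
False [0.55266306 0.23254341 0.12622227] [ 0.32 -0.32 -1.9 ] [-0.061  0.083 -0.007] 92.05
```

Run:
```python
from h import *
g=r.move_l(gp(.5525,.2325,.108),vel=.02,guard=3)
print(g,telemetry.current_ee_pos(),np.round(telemetry.current_wrist_force(),2),np.round(telemetry.current_torque(),3),telemetry.current_opening())
s=vision.snapshot("scene")
cv2.imwrite("pics/s5.png",cv2.resize(s[165:265,180:310],(780,600),interpolation=cv2.INTER_CUBIC)[...,::-1])
```

```text
True [0.55279708 0.23257329 0.12546665] [-0.83  0.32  5.07] [-0.071  0.137 -0.072] 0.013895786222342771
```

View pics/s5.png

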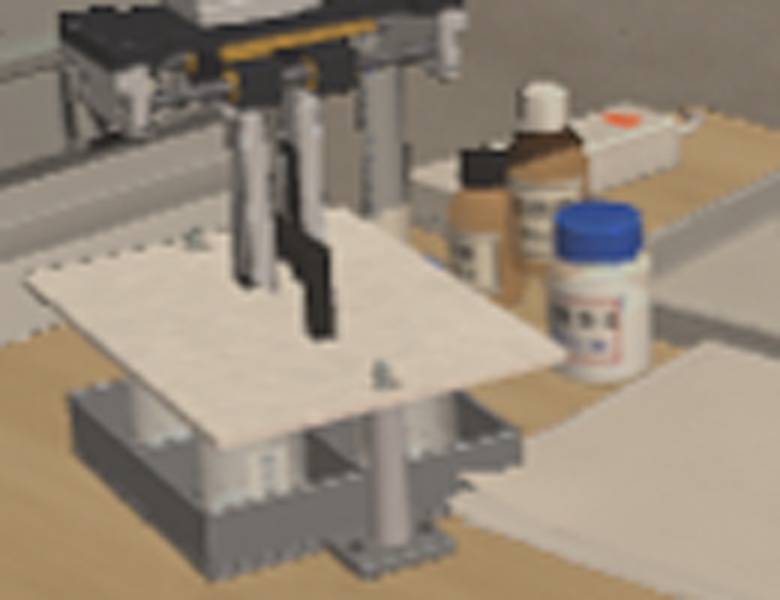

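Both pins show through the holes at (195,238) and (382,375), and contact came at the expected shoulder height. Release, retreat and take the final look.

Run:
```python
from h import *
gripper_to(.045); r.move_l(gp(.5525,.2325,.24),vel=.15)
q=best_down([.36,-.2,.36],np.pi/2); r.move_to([.36,-.2,.36],q); r.hold(1)
s=vision.snapshot("scene"); t=vision.snapshot("top"); cv2.imwrite("pics/s6.png",s[...,::-1]); cv2.imwrite("pics/t6.png",t[...,::-1])
for n in ("scene","top"): print([(np.round(d["at"],3).tolist(),round(d["score"],2)) for d in models.mark_of("cover",n)])
f=lambda im,x,y,w,h:cv2.resize(im[y:y+h,x:x+w],(400,400),interpolation=cv2.INTER_CUBIC)
cv2.imwrite("pics/both6.png",np.vstack([np.hstack([f(s,180,160,110,110),f(t,130,200,120,120)]),cv2.resize(s[200:360,240:500],(800,200))])[...,::-1])
for n,roi in (("t",(200,320,130,260)),):
    a=cv2.imread("pics/t0.png" if 0 else "pics/top0.png",0)[200:320,130:250].astype(np.float32); b=cv2.cvtColor(t,cv2.COLOR_RGB2GRAY)[200:320,130:250].astype(np.float32); print(cv2.phaseCorrelate(a,b),(abs(a-b)>40).sum())
print(telemetry.current_t())
```

```text
[([0.554, 0.234, 0.083], 0.91), ([0.579, 0.188, 0.006], 0.22)]
[([0.549, 0.232, 0.082], 0.81)]
((0.06595671888331367, -0.12826137496512757), 1.0097601050800746) 15
96.95
```

View pics/both6.png

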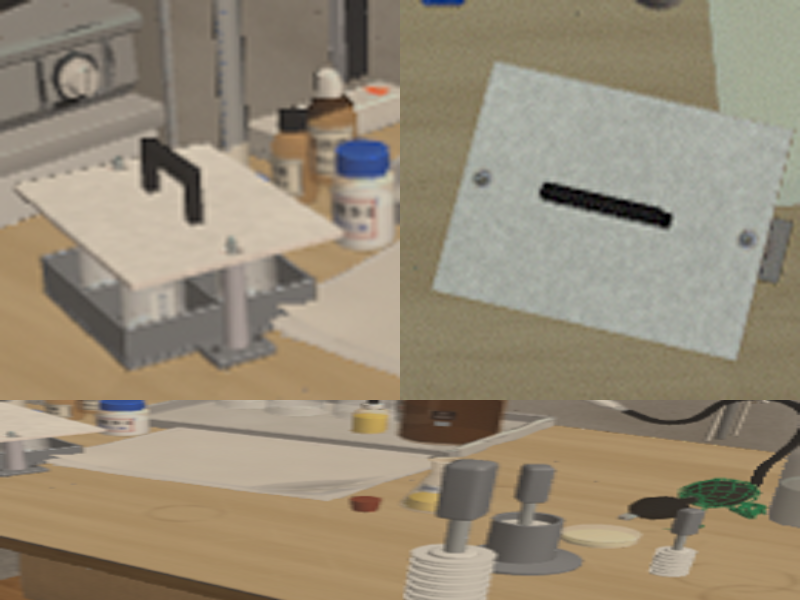

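The cover is seated as at the start: its image shift is 0.1 px and both pins show at (482,178) and (746,238). The brush stands in its stand and the bystanders haven't moved, so I'm handing in.

```bash
python3 -c "
from h import *
print(r.sign_off())"
```

```text
the job is handed in; nothing more can be done
None
```

I scrubbed all three used beakers left to right and put them upright in the free cells; the clean beaker stayed in the crate, the cover is back on its two pins, the brush is in its stand, and I handed the job in at about 97 s of the 208 s allowed.

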